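# Sweep the used ear molds into the tray

## Robot

A 6-joint arm with a two-finger parallel gripper is mounted at the origin on the work surface. World frame = base frame: x ahead of the robot, y to its left, z up, the work surface at z = 0. Lengths are in m, angles in degrees, forces in N, time in s.
With the tool pointing down it reaches from about 0.35 to 0.875 m from the base axis. Payload 4.2 kg.
Tool frame: the origin (TCP) lies at the very end of the fingers, on their centre line; the grasp point (between the pads) lies 19 mm behind it; z points along the fingers, y is the line along which they close (so a half turn about z gives the same grasp; the last joint's range is limited). The gripper opens to 87 mm and grips with 3 to 60 N. Pads are 19 mm wide; open, the fingers measure 117 mm over their backs; the gripper's body (75 mm by 190 mm) begins 51 mm behind the grasp point.
Start: joints at [-49.87, 22.042, 0.453, 0, -68.411, -14.817], TCP at [0.267, -0.565, 0.223] pointing down, gripper open.
Joint ranges: [-179.83, 179.83], [-69.29, 118.12], [-61.27, 80.66], [-181.25, 117.63], [-171.15, -9.14], [-177.46, 177.46]. Speed limits (degrees/s): [159.86, 159.86, 180, 180, 180, 180].

## Interface

Orientations are given as a 3x3 rotation matrix whose columns are the frame's x, y, z axes.
In Python, from station import r gives the robot as it stands.
- The arm moves only by the tool jog_arm, never from a script. Its argument "plan" is text: rows parted by semicolons, each of 7 numbers parted by spaces: the shift along the tool's x, y, z normalised to -1 to 1, where 1 is 0.025 m, then the turn, a rotation vector about the tool's x, y, z normalised to -1 to 1, where 1 is 8 degrees, then the closure, from -1 (fully open) to 1 (shut). A call has exactly 10 rows; each row shifts and turns the commanded pose from where the row before left it, along the tool's axes as they then stand; what a row does not reach is not made up. A row lasts 1/10 s, in which the tool goes at most 50 mm and 8.59 degrees, less where a joint would pass 70% of its speed; a pose out of reach is approached as far as the arm can. A call with a number of a shift or a turn outside -1 to 1 is refused whole. A call with a gripper value outside its range is refused whole. The fingers move at their own pace and stop on an object; the grip force is fixed at half the most. Time passes only in rows, so rows that do not move let the fingers close, or fill a call up. It gives the time, the measured TCP pose, the force, the opening and the grip force at its end, in the units of the state.
- r.sense(): the state, without advancing time (a new reading comes with each control period).
- r.capture(name): name is "side" or "top"; returns (picture, depth): 384x512x3 uint8, red, green, blue; 384x512 float32, m along the optical axis (not along the pixel's ray), 0 where there is no reading.
- r.get_calibration(name): a dict with "mtx" (3x3 intrinsics, pixels), "distortion" ([k1, k2, p1, p2, k3] as OpenCV has them; the pictures are not rectified), "extrinsics" (4x4, takes a point from camera to world coordinates). Camera axes: x right, y up, looking along -z (the intrinsics and any distortion apply to the point x, -y, -z); pixel columns grow to the right and rows downward; lengths in m; the calibration is good to about 2 mm. A picture is of the moment at which its call begins. get_calibration takes no time and is no camera call.
- r.finish_job(): hands the job in; it is judged then, once.
The state is a dict: "time_s": time; "joints": joint angles; "joint_velocities": joint speeds; "effort": joint torques, N m; "tcp_pos": TCP position; "ee_rot": TCP orientation; "wrist_force": force on the tool from outside, world axes, zero at the start; "moment": the same for the moment, N m; "gripper_width": opening from 0.0 (shut) to 1.0 (fully open); "gripper_force": force on a finger pad.
Only numpy, scipy, OpenCV 4.12 (cv2) and the standard library are available. Lean on these libraries where they do the work, as an engineer would, in place of code of your own. Each camera call takes 0.05 s, during which the arm holds its last target. There are 200 camera calls.

## Task

The three used ear molds lying loose on the open desk have not been disinfected yet, so do not pick them up: with the fingertips, sweep each one along the desk through the open front of the low steel tray until it lies wholly inside, still upright on its flat underside. Do not lift them or tip them over, and leave everything else on the desk where it stands. Finish with the hand clear.

Things in the scene. Friction and masses are not known exactly. Their poses are not given: they have to be found in the camera images.
- tray: low steel tray fixed to the desk: three walls 25 mm high and 6 mm thick, front fully open with no lip, floor flush with the desk (things slide straight in). Inside 200 mm wide (y) and 85 mm deep (x). Origin at desk level in the middle of the open front edge; +x points into the tray towards its back wall (inner face at x = 85 mm), y along the front edge (inner faces of the side walls at +-100 mm)
- mold_a: used ear mold lying loose on the desk (10 to 17 g): flat-bottomed round shell 26 mm in diameter with a straight side 12 mm high, domed to 18 mm, with a thin canal stub leaning up from its middle to 28 mm; rose; origin at the centre of its underside; the three swap places. The three lie side by side about 125 mm apart, 100 to 150 mm in front of the tray's mouth
- mold_b: used ear mold lying loose on the desk (10 to 17 g): flat-bottomed round shell 26 mm in diameter with a straight side 12 mm high, domed to 18 mm, with a thin canal stub leaning up from its middle to 26 mm; milky clear; origin at the centre of its underside; the three swap places. The three lie side by side about 125 mm apart, 100 to 150 mm in front of the tray's mouth
- mold_c: used ear mold lying loose on the desk (10 to 17 g): flat-bottomed round shell 26 mm in diameter with a straight side 12 mm high, domed to 18 mm, with a thin canal stub leaning up from its middle to 23 mm; rose; origin at the centre of its underside; the three swap places. The three lie side by side about 125 mm apart, 100 to 150 mm in front of the tray's mouth
- clip: silver streamer clip, 50 x 22 x 16 mm, lying roughly in line with the tray's x between two molds, a little nearer the robot than they are (may swap places with the otoscope head); origin at the centre of its underside; loose, to be left alone
- otoscope: black otoscope head standing on its base, tapering upwards, 27 mm in diameter, 42 mm high, between two molds (may swap places with the clip); origin at the centre of its underside; loose, to be left alone
- tester: matte blue hearing-aid tester, flat box 130 x 85 x 42 mm, beside the tray's -y wall; origin at the centre of its underside; loose, to be left alone
- stand: clear acrylic slotted stand with three upright ear molds fixed in it, 120 x 56 mm, 38 mm high over the molds, beside the tray's +y wall; fixed to the desk; origin at the centre of its underside; these molds stay in the stand
- tin: round steel tip tin, 62 mm in diameter, 40 mm high, outside the +y-most mold; origin at the centre of its underside; loose, to be left alone
- spray: white bottle, 52 mm in diameter, 110 mm high, beyond the tester on the tray's -y side; origin at the centre of its underside; loose, to be left alone
- brush: slim white cleaning brush lying along the tray's x outside the -y-most mold, 120 mm long, 12 mm wide, 10 mm high; origin at the centre of its underside; loose, to be left alone
Mind the look-alikes: they are no part of the job. Leave any blue or red look-alike of the tray alone.

How it is judged (in metres and radians):
At the end, for the whole second after the job is handed in: All three loose molds rest upright (within 0.15 rad) on the floor inside the tray's three walls, each centre at least 11 mm past the front edge (wholly inside, to 2 mm), at rest; every bystander is within 10 mm of where it started (x of mold_a in the frame of tray between 0.011 and 0.085 m and y of mold_a in the frame of tray between -0.1 and 0.1 m and height (world z) of each of mold_a, mold_b, mold_c below 0.004 m and angle between each of mold_a, mold_b, mold_c's own z axis and vertical below 0.15 rad and linear speed of each of mold_a, mold_b, mold_c below 0.01 m/s and x of mold_b in the frame of tray between 0.011 and 0.085 m and y of mold_b in the frame of tray between -0.1 and 0.1 m and x of mold_c in the frame of tray between 0.011 and 0.085 m and y of mold_c in the frame of tray between -0.1 and 0.1 m and distance of each of clip, otoscope, tester, tin, spray, brush from where it was at the start of the episode below 0.01 m); the robot touches nothing.
It fails at once if a used mold is lifted off the desk by more than 8 mm or tipped by more than 0.6 rad (height (world z) of any of mold_a, mold_b, mold_c above 0.008 m or angle between any of mold_a, mold_b, mold_c's own z axis and vertical above 0.6 rad).
It fails at once if a bystander is moved by more than 10 mm (distance of any of clip, otoscope, tester, tin, spray, brush from where it was at the start of the episode above 0.01 m).
It also fails if it takes over 69 s, if anything falls off the work surface, if the arm or the gripper's body presses on something with over 40 N, if the wrist force passes 120 N, or if a joint passes its speed limit or range.

## Working session

There is one attempt and no reset: what is moved stays moved. The work goes in short steps, Python scripts to look and compute and a tool call to move; the robot and the scene stay as the last step left them, time stands still between calls to the robot, and variables do not carry over. Pictures are saved under pics/ and viewed, at most 10 in all, crops included, and the job is handed in when it is done.

Besides the shell and the picture viewer there is one more tool, called after ">>>" as name(argument=value, ...) on one line, values as JSON. jog_arm: Moves the arm, as the interface text tells. Scaled input: -1 to 1 covers 0.025 m each way for a shift and 8 degrees each way for a turn. Its arguments: {"type":"object","properties":{"plan":{"type":"string"}},"required":["plan"]}

```bash
mkdir -p pics; ls
cat > h.py <<'E'
import numpy as np, cv2
from station import r
def world(name, uv, z=None, depth=None):
    c=r.get_calibration(name); M=np.array(c["mtx"]); D=np.array(c["distortion"]); T=np.array(c["extrinsics"])
    uv=np.atleast_2d(uv).astype(float)
    p=cv2.undistortPoints(uv[:,None],M,D)[:,0]
    d=np.c_[p[:,0],-p[:,1],-np.ones(len(p))]
    if depth is not None: return (d*np.ravel(depth)[:,None])@T[:3,:3].T+T[:3,3]
    d=d@T[:3,:3].T
    return T[:3,3]+d*((z-T[2,3])/d[:,2])[:,None]
E
python3 - <<'E'
from h import *
for n in ("top","side"):
    im,d=r.capture(n); np.savez(f"pics/{n}0.npz",im=im,d=d)
    cv2.imwrite(f"pics/{n}0.png",cv2.resize(im[...,::-1],(800,600)))
    print(n,np.round(r.get_calibration(n)["extrinsics"],3).tolist(),np.round(r.get_calibration(n)["mtx"],1).tolist())
s=r.sense();print(s["time_s"],s["tcp_pos"],np.round(s["ee_rot"],3).tolist(),s["gripper_width"])
E
```

```text
pics
top [[-0.008, 0.987, -0.161, 0.364], [-1.0, -0.01, -0.011, -0.045], [-0.012, 0.16, 0.987, 1.013], [0.0, 0.0, 0.0, 1.0]] [[350.0, 0.0, 255.6], [0.0, 350.0, 192.4], [0.0, 0.0, 1.0]]
side [[-0.707, 0.483, -0.516, -0.027], [-0.707, -0.464, 0.534, 0.48], [0.018, 0.742, 0.67, 0.716], [0.0, 0.0, 0.0, 1.0]] [[424.9, 0.0, 255.0], [0.0, 424.9, 195.2], [0.0, 0.0, 1.0]]
0.1 [ 0.26700735 -0.56448514  0.2215628 ] [[-0.904, -0.427, -0.001], [-0.427, 0.904, 0.002], [0.0, 0.002, -1.0]] 0.9970456127904435
```

View pics/top0.png

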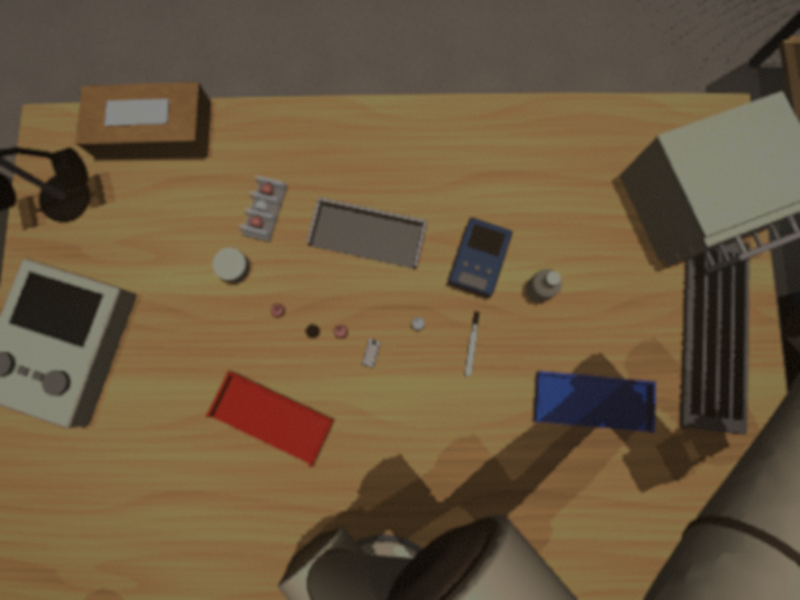

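View pics/side0.png

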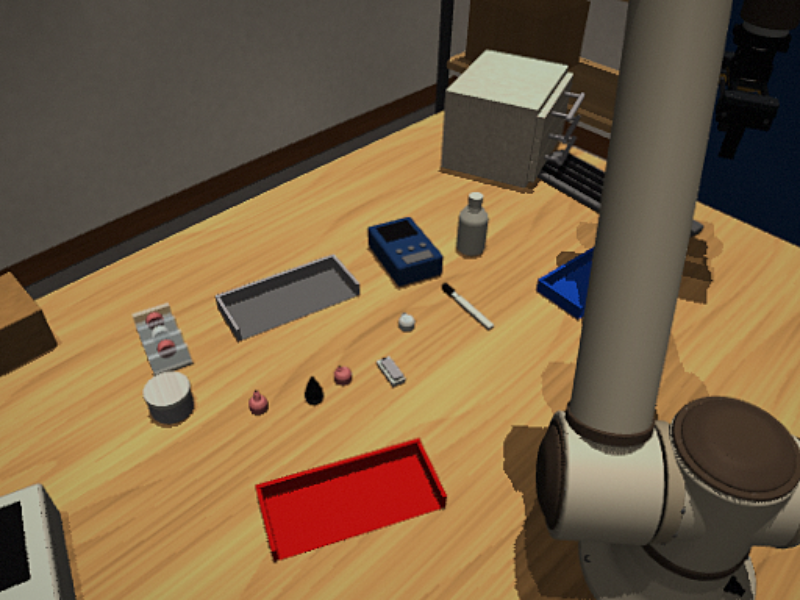

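The top view (800 px) shows the grey steel tray at (367,234). The loose molds are at rose (278,310), rose (341,331) and clear (417,324). The otoscope is at (313,331), clip (371,352), brush (472,345), tin (231,265), stand (263,208) and tester (480,258).

Tray candidates are grey (367,234), red (270,418) and blue (595,400). The grey one is meant: it is steel and its open front faces the molds. The rose molds at (265,187) and (257,222) are fixed in the stand, so I leave them. I'll confirm this in a crop while measuring.

Run:
```python
from h import *
f=np.load("pics/top0.npz"); im,d=f["im"],f["d"]
crop=im[105:255,125:365]; cv2.imwrite("pics/crop0.png",cv2.resize(crop[...,::-1],(800,500),interpolation=cv2.INTER_CUBIC))
hsv=cv2.cvtColor(im,cv2.COLOR_RGB2HSV)
g=((hsv[...,1]<70)).astype(np.uint8); k=np.zeros_like(g);k[105:255,125:365]=1; g*=k
print("LOWSAT")
n,l,st,c=cv2.connectedComponentsWithStats(g)
for i in range(1,n):
    if st[i,4]>15: 
        m=l==i; x=world("top",c[i],z=0.005)[0]; (cx,cy),wh,a=cv2.minAreaRect(np.argwhere(m)[:,::-1].astype(np.float32))
        print(c[i].round(1),st[i,4],x.round(3),np.round(wh,1),round(a,1), np.median(im[m],0))
        if st[i,4]>800:
            b=cv2.boxPoints(((cx,cy),wh,a)); print("box z0",world("top",b,z=0.0).round(3).tolist(),"z25",world("top",b,z=0.025).round(3).tolist())
print("ROSE"); 
rose=(((hsv[...,0]>165)|(hsv[...,0]<7))&(hsv[...,1]>50)&(hsv[...,1]<200)).astype(np.uint8)*k
n,l,st,c=cv2.connectedComponentsWithStats(rose)
for i in range(1,n):
    if st[i,4]>10: print(c[i].round(1),st[i,4],world("top",c[i],z=0.009)[0].round(3),np.median(im[l==i],0))
print("DARK")
n,l,st,c=cv2.connectedComponentsWithStats((hsv[...,2]<45).astype(np.uint8)*k)
for i in range(1,n):
    if st[i,4]>15: print(c[i].round(1),st[i,4],world("top",c[i],z=0.01)[0].round(3))
# heights above desk map
vv,uu=np.mgrid[105:255,125:365]; P=world("top",np.c_[uu.ravel(),vv.ravel()],depth=d[105:255,125:365])
h=P[:,2]; print("desk z",np.median(h))
H=(h>np.median(h)+0.006).reshape(vv.shape).astype(np.uint8)
n,l,st,c=cv2.connectedComponentsWithStats(H); P=P.reshape(vv.shape+(3,))
for i in range(1,n):
    if st[i,4]>12:
        q=P[l==i]; print("H",(c[i]+[125,105]).round(1),st[i,4],q.min(0).round(3),q.max(0).round(3),q.mean(0).round(3))
```

```text
LOWSAT
[168.8 133.5] 616 [0.711 0.227 0.005] [20.5 39.6] 16.7 [105.  98.  92.]
[234.5 148.8] 2145 [0.661 0.028 0.005] [72.1 31.2] 12.4 [90. 83. 74.]
box z0 [[0.642, 0.144, 0.0], [0.737, 0.126, 0.0], [0.686, -0.087, 0.0], [0.592, -0.066, 0.0]] z25 [[0.635, 0.139, 0.025], [0.728, 0.122, 0.025], [0.678, -0.086, 0.025], [0.586, -0.065, 0.025]]
[305.5 167.7] 582 [ 0.6   -0.182  0.005] [29.4 44.3] 18.4 [55.5 57.5 65. ]
[146.6 168.9] 367 [0.602 0.289 0.005] [20.5 20.5] 45.0 [137. 137. 121.]
[312.5 173.5] 30 [ 0.583 -0.202  0.005] [5. 5.] 90.0 [60.  62.  70.5]
[349.7 180.8] 239 [ 0.56  -0.311  0.005] [17. 17.] 90.0 [97. 89. 76.]
[267.2 206.6] 53 [ 0.486 -0.067  0.005] [7.1 7.8] 45.0 [125. 120. 113.]
[301.2 224.2] 133 [ 0.434 -0.164  0.005] [ 4.2 34.4] 8.1 [133. 130. 117.]
[237.1 225.6] 123 [0.432 0.02  0.005] [ 7.3 16.7] 14.0 [127. 120. 112.]
[353.8 237.9] 24 [ 0.393 -0.314  0.005] [20.   1.4] 3.4 [89.  77.  86.5]
ROSE
[170.4 120.3] 45 [0.752 0.222 0.009] [112.  73.  64.]
[163.6 141.3] 44 [0.686 0.24  0.009] [116.  75.  67.]
[177.1 198.3] 35 [0.512 0.195 0.009] [113.  73.  63.]
[217.6 211.7]
[... 652 characters left out ...]
.013] [ 0.541 -0.286  0.076]
H [177.  198.2] 65 [0.501 0.182 0.01 ] [0.525 0.205 0.031] [0.511 0.193 0.018]
H [301.9 220.1] 145 [ 0.364 -0.18   0.008] [ 0.506 -0.045  1.013] [ 0.445 -0.165  0.017]
H [267.  206.9] 66 [ 0.472 -0.078  0.009] [ 0.496 -0.055  0.028] [ 0.484 -0.067  0.017]
H [199.3 211.7] 65 [0.46  0.115 0.008] [0.483 0.14  0.045] [0.471 0.126 0.026]
H [217.4 212. ] 62 [ 0.364 -0.045  0.011] [0.483 0.088 1.013] [0.467 0.072 0.049]
H [237.  225.7] 131 [ 0.364 -0.045  0.008] [0.456 0.034 1.013] [0.431 0.019 0.022]
H [155.4 246.7] 172 [ 0.352 -0.045  0.008] [0.398 0.3   1.013] [0.373 0.246 0.034]
H [349.5 243.4] 105 [ 0.348 -0.337  0.009] [ 0.393 -0.279  0.031] [ 0.378 -0.296  0.023]
```

View pics/crop0.png

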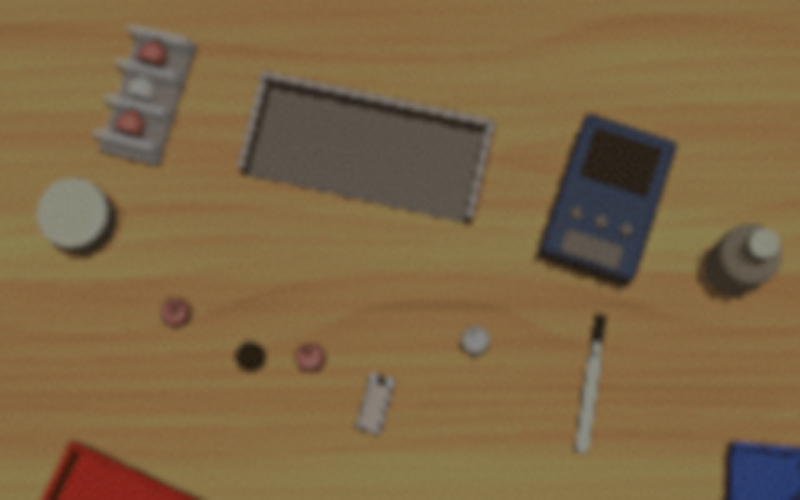

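The crop confirms it: the grey steel tray opens toward the molds, with rose, rose and clear molds, the otoscope and the clip in front of it. The measured heights and the 125 mm spacing also fit the description. I'll use a narrow two-finger V push, starting with the right (clear) mold.

>>> jog_arm(plan="-0.9 0.86 0 0 0 0 0.68;-0.9 0.86 0 0 0 0 0.68;-0.9 0.86 0 0 0 0 0.68;-0.9 0.86 0 0 0 0 0.68;-0.9 0.86 0 0 0 0 0.68;-0.9 0.86 0 0 0 0 0.68;-0.9 0.86 0 0 0 0 0.68;-0.9 0.86 0 0 0 0 0.68;-0.9 0.86 0 0 0 0 0.68;-0.9 0.86 0 0 0 0 0.68")

```text
time_s: 1.1
tcp_pos: [0.3787, -0.273, 0.2223]
ee_rot: [[-0.904, -0.427, -0.001], [-0.427, 0.904, 0.0], [0.0, 0.001, -1.0]]
wrist_force: [0.3, 0.3, 0.7]
gripper_width: 0.203
gripper_force: 0.0
```

```bash
cat >> h.py <<'E'
TO=np.array([.617,.038]); a=np.radians(-13.2); TX=np.array([np.cos(a),np.sin(a)]); TY=np.array([-TX[1],TX[0]])
def rep(target=None,z=None):
    s=r.sense(); R=np.array(s["ee_rot"]); p=np.array(s["tcp_pos"])
    print("t",s["time_s"],"tcp",p.round(4),"push ang",np.degrees(np.arctan2(-R[1,0],-R[0,0])).round(1),"tz",R[:,2].round(3),"gap mm",s["gripper_width"]*87,"F",np.round(s["wrist_force"],1),"tray",((p[:2]-TO)@TX).round(4),((p[:2]-TO)@TY).round(4))
    if target is not None: print("tool shift units",(R.T@(np.r_[target,z]-p)/.025).round(2))
E
python3 -c "
from h import *
rep([.4534,-.082],.1)"
```

```text
t 1.1 tcp [ 0.3787 -0.273   0.2223] push ang 25.3 tz [-0.001  0.    -1.   ] gap mm 17.665133856173338 F [0.3 0.3 0.7] tray -0.161 -0.3572
tool shift units [-5.97  5.63  4.89]
```

>>> jog_arm(plan="-0.85 0.8 0 0 0 0 0.68;-0.85 0.8 0 0 0 0 0.68;-0.85 0.8 0 0 0 0 0.68;-0.85 0.8 0 0 0 0 0.68;-0.85 0.8 0 0 0 0 0.68;-0.85 0.8 0.6 0 0 0 0.68;-0.87 0.83 1 0 0 0 0.68;0 0 1 0 0 0 0.68;0 0 1 0 0 0 0.68;0 0 1 0 0 0 0.68")

```text
time_s: 2.1
tcp_pos: [0.4532, -0.083, 0.1064]
ee_rot: [[-0.904, -0.428, -0.0], [-0.428, 0.904, 0.0], [0.0, 0.0, -1.0]]
wrist_force: [-0.3, -1.2, 0.3]
gripper_width: 0.157
gripper_force: 0.0
```

Run:
```python
from h import *
rep([.4534,-.082],.005)
for n in ("side","top"):
    im,d=r.capture(n)
    if n=="side": cv2.imwrite("pics/side1.png",cv2.resize(im[150:330,100:370][...,::-1],(800,533)))
    else: cv2.imwrite("pics/top1.png",im[...,::-1])
```

```text
t 2.1 tcp [ 0.4532 -0.083   0.1064] push ang 25.4 tz [-0.  0. -1.] gap mm 13.675973096217273 F [-0.3 -1.2  0.3] tray -0.1318 -0.1552
tool shift units [-0.02  0.03  4.06]
```

View pics/side1.png

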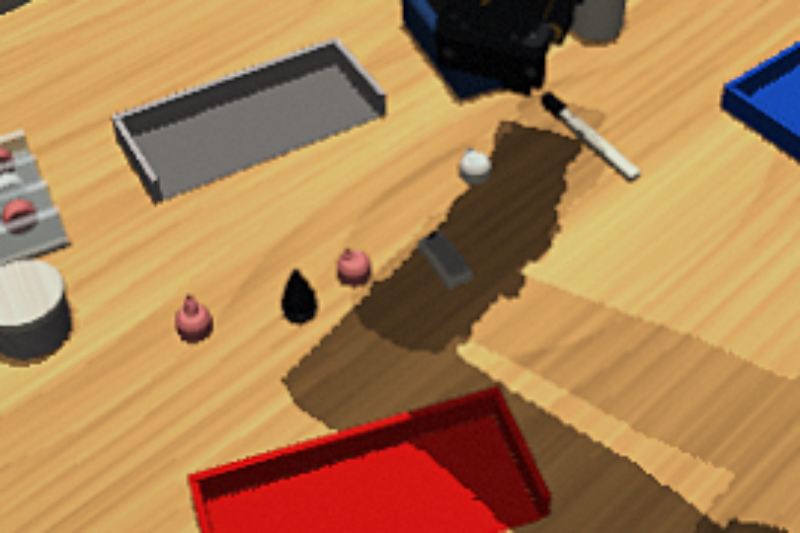

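The side crop (800x533) shows the molds at clear (475,167), rose (353,268) and rose (194,322). The tray's front floor corners are at about (158,200) and (384,117). I'll cross-check these positions by rays.

Run:
```python
from h import *
f=lambda l:np.array(l)/2.963+[99.5,149.5]
for n,l,z in (("tray",[(158,201),(384,117)],0),("trayTop",[(154,178),(383,96)],.025),("molds",[(475,167),(353,268),(194,322)],.009),("oto base",[(300,314)],.003),("clip",[(445,258)],.012)):
    w=world("side",f(l),z=z)[:,:2]; print(n,w.round(3).tolist(),"tray",np.c_[(w-TO)@TX,(w-TO)@TY].round(3).tolist())
```

```text
tray [[0.638, 0.139], [0.587, -0.06]] tray [[-0.003, 0.103], [-0.006, -0.102]]
trayTop [[0.638, 0.138], [0.587, -0.059]] tray [[-0.003, 0.103], [-0.008, -0.101]]
molds [[0.483, -0.065], [0.469, 0.079], [0.509, 0.196]] tray [[-0.107, -0.131], [-0.153, 0.006], [-0.141, 0.129]]
oto base [[0.466, 0.134]] tray [[-0.168, 0.059]]
clip [[0.426, 0.025]] tray [[-0.183, -0.057]]
```

>>> jog_arm(plan="0 0 1 0 0 0 0.68;0 0 1 0 0 0 0.68;0 0 1 0 0 0 0.68;0 0 0.7 0 0 0 0.68;0 0 0.35 0 0 0 0.68;0 0 0 0 0 0 0.68;0 0 0 0 0 0 0.68;0 0 0 0 0 0 0.68;0 0 0 0 0 0 0.68;0 0 0 0 0 0 0.68")

```text
time_s: 3.2
tcp_pos: [0.4539, -0.0833, 0.0069]
ee_rot: [[-0.904, -0.428, 0.001], [-0.428, 0.904, 0.0], [-0.001, -0.0, -1.0]]
wrist_force: [-0.3, 0.9, 0.7]
gripper_width: 0.16
gripper_force: 0.0
```

>>> jog_arm(plan="0 0.11 0.12 0 0 0 0.68;-0.5 0 0 0 0 0 0.68;-0.4 0 0 0 0 0 0.68;-0.4 0 0 0 0 0 0.68;-0.4 0 0 0 0 0 0.68;-0.4 0 0 0 0 0 0.68;-0.4 0 0 0 0 0 0.68;-0.4 0 0 0 0 0 0.68;-0.3 0 0 0 0 0 0.68;-0.15 0 0 0 0 0 0.68")

```text
time_s: 4.2
tcp_pos: [0.5289, -0.0447, 0.0033]
ee_rot: [[-0.904, -0.428, 0.0], [-0.428, 0.904, 0.0], [-0.0, -0.0, -1.0]]
wrist_force: [-0.6, 1.8, 0.0]
gripper_width: 0.16
gripper_force: 0.1
```

Run:
```python
from h import *
rep()
im,d=r.capture("side"); cv2.imwrite("pics/side2.png",cv2.resize(im[150:330,100:370][...,::-1],(800,533)))
```

```text
t 4.2 tcp [ 0.5289 -0.0447  0.0033] push ang 25.3 tz [ 0.  0. -1.] gap mm 13.924788702695228 F [-0.6  1.8  0. ] tray -0.0669 -0.1006
```

View pics/side2.png

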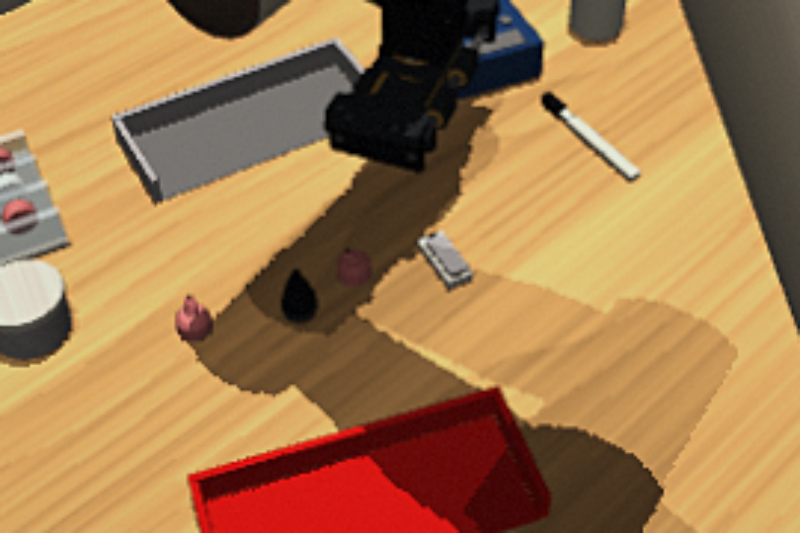

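The fingers are at about (380,145), with the mold hidden in the V ahead of them and nothing displaced. Next I finish the diagonal and arc into the tray axis.

>>> jog_arm(plan="-0.5 0 0 0 0 0 0.68;-0.5 0 0 0 0 0 0.68;-0.48 0 0 0 0 0 0.68;-0.32 0 0 0 0 0.69 0.68;-0.32 0 0 0 0 0.69 0.68;-0.32 0 0 0 0 0.69 0.68;-0.32 0 0 0 0 0.69 0.68;-0.32 0 0 0 0 0.69 0.68;-0.32 0 0 0 0 0.69 0.68;-0.32 0 0 0 0 0.69 0.68")

```text
time_s: 5.25
tcp_pos: [0.6168, -0.0204, 0.0032]
ee_rot: [[-0.972, 0.234, 0.0], [0.234, 0.972, 0.0], [-0.0, 0.0, -1.0]]
wrist_force: [0.2, 0.5, 0.0]
gripper_width: 0.155
gripper_force: 0.1
```

Run:
```python
from h import *
rep()
```

```text
t 5.25 tcp [ 0.6168 -0.0204  0.0032] push ang -13.5 tz [ 0.  0. -1.] gap mm 13.517147406215043 F [0.2 0.5 0. ] tray 0.0132 -0.0569
```

>>> jog_arm(plan="-0.3 0 0 0 0 0 0.68;-0.18 0 0 0 0 0 0.68;0 0 0 0 0 0 0.68;0.4 0 0 0 0 0 0.68;0.8 0 0 0 0 0 0.68;0.4 0 -0.8 0 0 0 0.68;0.3 0 -1 0 0 0 0.68;1 0 -1 0 0 0 0.68;1 0 -0.5 0 0 0 0.68;1 0 0 0 0 0 0.68")

```text
time_s: 6.25
tcp_pos: [0.5075, 0.005, 0.0878]
ee_rot: [[-0.973, 0.23, 0.004], [0.23, 0.973, 0.001], [-0.003, 0.002, -1.0]]
wrist_force: [0.7, 0.4, -0.8]
gripper_width: 0.157
gripper_force: 0.0
```

Run:
```python
from h import *
w=np.array([.470,.077]); rep(w-.036*TX,.004)
for n in ("top","side"):
    im,d=r.capture(n); cv2.imwrite(f"pics/{n}3.png",im[...,::-1])
    hsv=cv2.cvtColor(im,cv2.COLOR_RGB2HSV)
    if n=="side": cv2.imwrite("pics/side3c.png",cv2.resize(im[150:330,100:370][...,::-1],(800,533)))
```

```text
t 6.25 tcp [0.5075 0.005  0.0878] push ang -13.3 tz [ 0.004  0.001 -1.   ] gap mm 13.676412153828883 F [ 0.7  0.4 -0.8] tray -0.0991 -0.0571
tool shift units [3.57 2.45 3.35]
```

View pics/side3c.png

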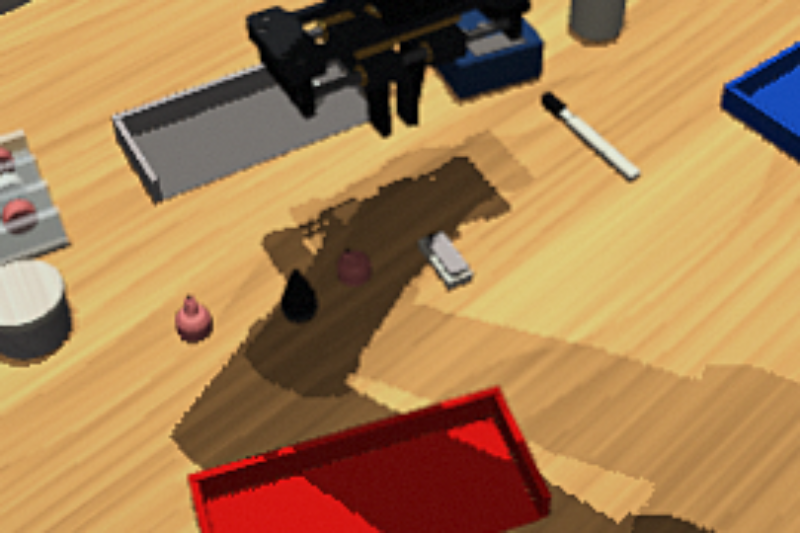

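The white mold is hidden behind the gripper. It is not left on the open desk, and the bystanders are unmoved. On to the middle mold.

>>> jog_arm(plan="0.9 0.6 0 0 0 0 0.68;0.9 0.6 0 0 0 0 0.68;0.9 0.6 0 0 0 0 0.68;0.87 0.65 0 0 0 0 0.68;0 0 0 0 0 0 0.68;0 0 1 0 0 0 0.68;0 0 1 0 0 0 0.68;0 0 0.8 0 0 0 0.68;0 0 0.4 0 0 0 0.68;0 0 0.1 0 0 0 0.68")

```text
time_s: 7.35
tcp_pos: [0.4351, 0.0842, 0.0023]
ee_rot: [[-0.973, 0.231, -0.002], [0.231, 0.973, -0.001], [0.002, -0.002, -1.0]]
wrist_force: [-0.5, -0.4, -0.0]
gripper_width: 0.155
gripper_force: 0.0
```

Run:
```python
from h import *
w=np.array([.470,.077]); rep(w-.036*TX,.004)
for n in ("top","side"):
    im,d=r.capture(n); cv2.imwrite(f"pics/{n}4.png",im[...,::-1])
    hsv=cv2.cvtColor(im,cv2.COLOR_RGB2HSV)
    m=(((hsv[...,1]<60)&(hsv[...,2]>100))|(((hsv[...,0]>165)|(hsv[...,0]<7))&(hsv[...,1]>50)&(hsv[...,1]<170))).astype(np.uint8)
    _,l,st,c=cv2.connectedComponentsWithStats(m)
    for i in range(1,len(st)):
        w=world(n,c[i],z=.009)[0,:2]-TO; t=np.array([w@TX,w@TY])
        if 15<st[i,4]<400 and -.2<t[0]<.1 and abs(t[1])<.2: print(n,c[i].round(1),st[i,4],t.round(3),np.median(im[l==i],0))
```

```text
t 7.35 tcp [0.4351 0.0842 0.0023] push ang -13.3 tz [-0.002 -0.001 -1.   ] gap mm 13.454937897703498 F [-0.5 -0.4 -0. ] tray -0.1876 0.0034
tool shift units [ 0.02  0.04 -0.07]
top [240.4 142. ] 168 [ 0.068 -0.013] [116. 107.  97.]
top [253.6 150.5] 54 [ 0.051 -0.057] [123.  119.  110.5]
side [164.6 258.1] 128 [-0.14  0.13] [163.   85.5  85. ]
```

The white mold lies in the tray at (0.051, -0.057) in the tray frame. Pushing the middle one.

>>> jog_arm(plan="-0.3 0.04 -0.05 0 0 0 0.68;-0.3 0 0 0 0 0 0.68;-0.4 0 0 0 0 0 0.68;-0.45 0 0 0 0 0 0.68;-0.45 0 0 0 0 0 0.68;-0.45 0 0 0 0 0 0.68;-0.45 0 0 0 0 0 0.68;-0.45 0 0 0 0 0 0.68;-0.45 0 0 0 0 0 0.68;-0.4 0 0 0 0 0 0.68")

```text
time_s: 8.45
tcp_pos: [0.5365, 0.0619, 0.0045]
ee_rot: [[-0.973, 0.231, 0.0], [0.231, 0.973, -0.0], [-0.0, 0.0, -1.0]]
wrist_force: [0.8, -1.0, -0.3]
gripper_width: 0.158
gripper_force: 0.1
```

>>> jog_arm(plan="-0.45 0 0 0 0 0 0.68;-0.45 0 0 0 0 0 0.68;-0.45 0 0 0 0 0 0.68;-0.45 0 0 0 0 0 0.68;-0.45 0 0 0 0 0 0.68;-0.45 0 0 0 0 0 0.68;-0.45 0 0 0 0 0 0.68;-0.45 0 0 0 0 0 0.68;-0.4 0 0 0 0 0 0.68;-0.2 0 0 0 0 0 0.68")

```text
time_s: 9.45
tcp_pos: [0.6388, 0.0377, 0.0045]
ee_rot: [[-0.973, 0.231, 0.0], [0.231, 0.973, 0.0], [-0.0, 0.0, -1.0]]
wrist_force: [-0.3, 0.5, -0.1]
gripper_width: 0.16
gripper_force: 0.1
```

Run:
```python
from h import *
rep()
```

```text
t 9.45 tcp [0.6388 0.0377 0.0045] push ang -13.3 tz [ 0.  0. -1.] gap mm 13.95301955287295 F [-0.3  0.5 -0.1] tray 0.0213 0.0046
```

>>> jog_arm(plan="0 0 0 0 0 0 0.68;0.4 0 0 0 0 0 0.68;0.8 0 0 0 0 0 0.68;0.4 0 -0.8 0 0 0 0.68;0.4 0 -1 0 0 0 0.68;0.8 0 -1 0 0 0 0.68;0.8 0 -0.6 0 0 0.9 0.68;0.8 0 0 0 0 0.9 0.68;0 0 0 0 0 0.9 0.68;0 0 0 0 0 0.9 0.68")

```text
time_s: 10.45
tcp_pos: [0.5294, 0.066, 0.0901]
ee_rot: [[-0.739, 0.674, -0.0], [0.674, 0.739, 0.0], [0.0, 0.0, -1.0]]
wrist_force: [-0.1, -0.4, 0.2]
gripper_width: 0.159
gripper_force: 0.0
```

Run:
```python
from h import *
rep([.483,.219],.004)
```

```text
t 10.45 tcp [0.5294 0.066  0.0901] push ang -42.4 tz [-0.  0. -1.] gap mm 13.793536287201144 F [-0.1 -0.4  0.2] tray -0.0917 0.0072
tool shift units [5.49 3.27 3.44]
```

>>> jog_arm(plan="1 0.6 0 0 0 0 0.68;1 0.6 0 0 0 0 0.68;1 0.6 0 0 0 0 0.68;1 0.6 0 0 0 0 0.68;1 0.6 0 0 0 0 0.68;0.49 0.27 0 0 0 0 0.68;0 0 1 0 0 0 0.68;0 0 1 0 0 0 0.68;0 0 1 0 0 0 0.68;0 0 0.4 0 0 0 0.68")

```text
time_s: 11.45
tcp_pos: [0.4823, 0.2169, 0.0026]
ee_rot: [[-0.741, 0.671, -0.004], [0.671, 0.741, -0.003], [0.001, -0.005, -1.0]]
wrist_force: [-0.2, 0.2, 0.6]
gripper_width: 0.158
gripper_force: 0.0
```

Run:
```python
from h import *
rep([.483,.219],.004)
for n in ("top","side"):
    im,d=r.capture(n); cv2.imwrite(f"pics/{n}5.png",im[...,::-1])
    hsv=cv2.cvtColor(im,cv2.COLOR_RGB2HSV)
    for lab,m in (("w",(hsv[...,1]<60)&(hsv[...,2]>100)),("r",((hsv[...,0]>165)|(hsv[...,0]<7))&(hsv[...,1]>50)&(hsv[...,1]<170)&(hsv[...,2]>60))):
        _,l,st,c=cv2.connectedComponentsWithStats(m.astype(np.uint8))
        for i in range(1,len(st)):
            w=world(n,c[i],z=.009)[0,:2]-TO; t=np.array([w@TX,w@TY])
            if 15<st[i,4]<400 and -.2<t[0]<.1 and abs(t[1])<.2: print(n,lab,c[i].round(1),st[i,4],t.round(3))
```

```text
t 11.45 tcp [0.4823 0.2169 0.0026] push ang -42.2 tz [-0.004 -0.003 -1.   ] gap mm 13.759643983801258 F [-0.2  0.2  0.6] tray -0.172 0.1434
tool shift units [ 0.04  0.08 -0.06]
top w [240.8 142.3] 173 [ 0.067 -0.014]
top w [253.6 150.5] 54 [ 0.051 -0.057]
top w [237. 226.] 115 [-0.177 -0.06 ]
top r [233.1 148.1] 49 [0.045 0.004]
top r [178.  197.4] 19 [-0.134  0.127]
side w [214.5 170.3] 81 [ 0.07  -0.101]
side w [249.6 236.4] 160 [-0.18  -0.058]
side r [182.2 189.9] 92 [0.041 0.005]
```

>>> jog_arm(plan="-0.3 0.08 -0.06 0 0 0 0.68;-0.3 0 0 0 0 0 0.68;-0.4 0 0 0 0 0 0.68;-0.45 0 0 0 0 0 0.68;-0.45 0 0 0 0 0 0.68;-0.45 0 0 0 0 0 0.68;-0.45 0 0 0 0 0 0.68;-0.45 0 0 0 0 0 0.68;-0.45 0 0 0 0 0 0.68;-0.4 0 0 0 0 0 0.68")

```text
time_s: 12.55
tcp_pos: [0.5625, 0.1504, 0.006]
ee_rot: [[-0.742, 0.671, -0.0], [0.671, 0.742, -0.0], [-0.0, -0.0, -1.0]]
wrist_force: [-0.9, -0.8, -0.8]
gripper_width: 0.158
gripper_force: 0.1
```

Run:
```python
from h import *
rep()
```

```text
t 12.55 tcp [0.5625 0.1504 0.006 ] push ang -42.1 tz [-0. -0. -1.] gap mm 13.746252506727227 F [-0.9 -0.8 -0.8] tray -0.0787 0.097
```

>>> jog_arm(plan="-0.5 0 0.06 0 0 0 0.68;-0.5 0 0 0 0 0 0.68;-0.5 0 0 0 0 0 0.68;-0.5 0 0 0 0 0 0.68;-0.32 0 0 0 0 -0.72 0.68;-0.32 0 0 0 0 -0.72 0.68;-0.32 0 0 0 0 -0.72 0.68;-0.32 0 0 0 0 -0.72 0.68;-0.32 0 0 0 0 -0.72 0.68;-0.3 0 0 0 0 0 0.68")

```text
time_s: 13.55
tcp_pos: [0.6409, 0.095, 0.0045]
ee_rot: [[-0.973, 0.231, -0.0], [0.231, 0.973, -0.0], [0.0, -0.0, -1.0]]
wrist_force: [-0.3, -0.2, -0.5]
gripper_width: 0.159
gripper_force: 0.1
```

Run:
```python
from h import *
rep()
```

```text
t 13.55 tcp [0.6409 0.095  0.0045] push ang -13.4 tz [-0. -0. -1.] gap mm 13.82703586496453 F [-0.3 -0.2 -0.5] tray 0.0102 0.0609
```

>>> jog_arm(plan="-0.3 0 0 0 0 0 0.68;-0.2 0 0 0 0 0 0.68;0 0 0 0 0 0 0.68;0.4 0 0 0 0 0 0.68;0.8 0 0 0 0 0 0.68;0.8 0 -0.6 0 0 0 0.68;0.6 0 -1 0 0 0 0.68;0.5 0 -1 0 0 0 0.68;0.8 0 -1 0 0 0 0.68;1 0 -1 0 0 0 0.68")

```text
time_s: 14.55
tcp_pos: [0.5316, 0.1212, 0.1203]
ee_rot: [[-0.973, 0.231, -0.0], [0.231, 0.973, -0.0], [0.0, -0.0, -1.0]]
wrist_force: [-0.2, 1.1, -0.3]
gripper_width: 0.159
gripper_force: 0.0
```

>>> jog_arm(plan="1 0 -1 0 0 0 0.68;1 0 -1 0 0 0 0.68;1 0 -1 0 0 0 0.68;1 0 0 0 0 0 0.68;1 0 0 0 0 0 0.68;0 0 0 0 0 0 0.68;0 0 0 0 0 0 0.68;0 0 0 0 0 0 0.68;0 0 0 0 0 0 0.68;0 0 0 0 0 0 0.68")

```text
time_s: 15.55
tcp_pos: [0.4119, 0.1497, 0.1942]
ee_rot: [[-0.973, 0.231, -0.0], [0.231, 0.973, -0.0], [0.0, -0.001, -1.0]]
wrist_force: [1.0, -0.1, 0.7]
gripper_width: 0.157
gripper_force: 0.0
```

Run:
```python
from h import *
rep()
for n in ("top","side"):
    im,d=r.capture(n)
    if n=="top": cv2.imwrite("pics/top6.png",cv2.resize(im[105:255,125:365][...,::-1],(800,500)))
    else: cv2.imwrite("pics/side6.png",cv2.resize(im[110:290,70:340][...,::-1],(800,533)))
    hsv=cv2.cvtColor(im,cv2.COLOR_RGB2HSV)
    for lab,m in (("w",(hsv[...,1]<60)&(hsv[...,2]>100)),("r",((hsv[...,0]>165)|(hsv[...,0]<7))&(hsv[...,1]>50)&(hsv[...,1]<170)&(hsv[...,2]>60))):
        _,l,st,c=cv2.connectedComponentsWithStats(m.astype(np.uint8))
        for i in range(1,len(st)):
            w=world(n,c[i],z=.009)[0,:2]-TO; t=np.array([w@TX,w@TY])
            if 15<st[i,4]<400 and -.2<t[0]<.1 and abs(t[1])<.2: print(n,lab,c[i].round(1),st[i,4],t.round(3))
```

```text
t 15.55 tcp [0.4119 0.1497 0.1942] push ang -13.4 tz [-0. -0. -1.] gap mm 13.632966439294252 F [ 1.  -0.1  0.7] tray -0.2252 0.0619
top w [241.2 142.2] 178 [ 0.068 -0.016]
top w [253.8 150.6] 56 [ 0.051 -0.058]
top w [237.2 225.8] 112 [-0.177 -0.061]
top r [214.7 143.5] 52 [0.047 0.061]
top r [233.  148.1] 46 [0.045 0.004]
side w [205.3 177.3] 19 [ 0.057 -0.067]
side w [173.7 188.8] 54 [0.057 0.022]
side w [221.9 188.2] 38 [-0.004 -0.083]
side w [249.5 236.1] 148 [-0.179 -0.058]
side r [180.4 187.6] 32 [0.052 0.006]
```

View pics/top6.png

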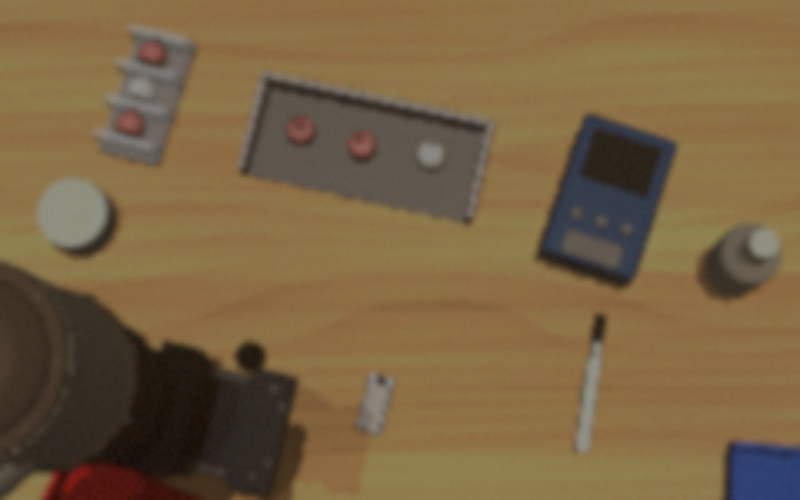

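View pics/side6.png

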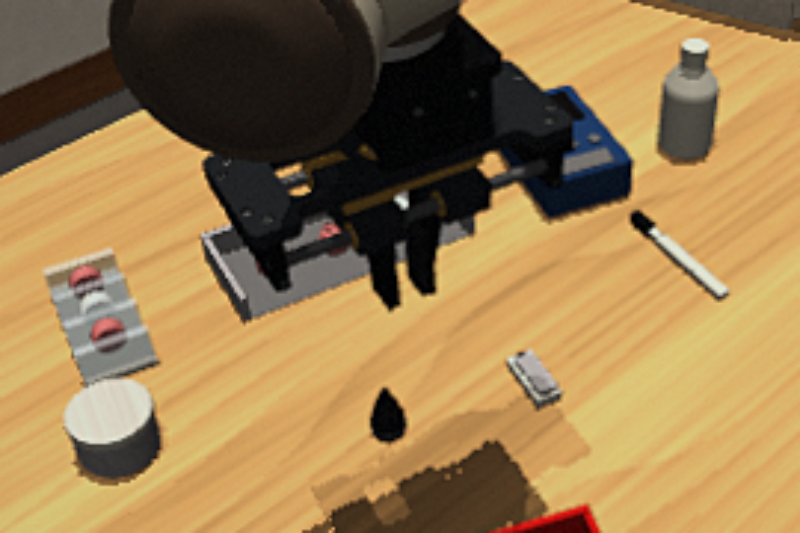

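The top crop shows all three molds upright in the tray at (301,129), (361,145) and (430,154). The otoscope, clip, brush, tin, tester and spray stand at the same pixels as in the first crop. The hand is clear at 0.19 m.

```bash
python3 -c "
from station import r
print(r.finish_job())"
```

```text
the job is handed in; nothing more can be done
None
```

I handed the job in at about 16 s: all three used molds lie upright about 45–50 mm inside the steel tray, the bystanders look unmoved in the final pictures, and the hand is clear; the hand-in returned no verdict.

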